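# Set the polarizer on the inspection light, then switch it on

## Task

On the round inspection light, gently push the orange lever pin around its arc until the lever points at the yellow dot on the scale, and leave it there. Only then press the green button on the grey switch box all the way down, and let it go, to turn the light on. Leave the circuit board on the glass and the other things on the bench where they are.

Things in the scene. Friction and masses are not known exactly. Their poses are not given: they have to be found in the camera images.
- stage_axis (a point): Centre of the inspection light, on the ring's vertical rotation axis, at the top of the white glass window (47 mm above the bench; window 96 mm across). The light is a fixed round grey base 240 mm across and 32 mm high with a black connector at its rear; on it lies a fixed black scale disc 224 mm across (top at 36 mm) with white ticks and four coloured dots, and on that the turning steel ring, 164 mm across (top at 44 mm).
- polarizer: The turning ring with its lever; origin on the rotation axis at bench height, z up, turning only about z. The lever runs from the axis along its own -x: a white pointer 16 mm wide (top 50 mm above the bench, point at 88 mm from the axis), carrying an upright orange pin. It turns at least 95 degrees either way from the middle of the scale, stiffly (about 3 N at the pin), has no spring, and stays where it is left.
- lever_pin (a point): Top centre of the orange upright pin on the lever: 14 mm in diameter, 72 mm from the rotation axis, standing from the lever (50 mm above the bench) up to 88 mm above the bench.
- lever_index (a point): The place on the scale that the lever points at: 100 mm from the rotation axis (12 mm beyond the lever's white point), in line with axis and pin.
- dot_yellow (a point): Top centre of the flat yellow dot, 14 mm across, on the fixed scale disc, 100 mm from the rotation axis and 38 mm above the bench. Blue, green and red dots of the same size lie elsewhere on the same circle; any of the four may be on either side of the lever. When the lever is set, lever_index lies over this dot.
- switchbox: Grey fixed switch box, 90 x 70 mm and 34 mm high, to the left or right of the inspection light; origin at the centre of its underside.
- lamp_button_top (a point): Centre of the top face of the round green push button, 32 mm across, in a black housing on the switch box; it is pressed straight down.
- lamp_button (a joint): Travel of the green button in m: 0 released, 0.006 fully down (5 N); it springs back.
- board: Loose green circuit board, 52 x 40 x 3 mm with parts up to 11 mm high, lying on the window; origin at the centre of its underside.
- tin: Loose metal tin with a brass top, 72 mm across, 37 mm high, on the other side of the light from the switch box; origin at the centre of its underside.
- flux: Small loose jar, 44 mm across, 48 mm high; origin at the centre of its underside.
- spool: Loose blue spool wound with red, 64 mm across, 40 mm high; origin at the centre of its underside.
- driver: Loose screwdriver with red handle, 170 mm long, lying on the bench; origin underneath it.
- pliers: Loose pliers with orange handles, about 160 mm long, 12 mm thick, lying on the bench; origin underneath, near the middle.
Mind the look-alikes: they are no part of the job. Of the things like the switchbox, leave any that is brown or purple; of the rest the larger one is meant.

How it is judged (in metres and radians):
On the way, in this order (a step that is already met when the one before it is completed fails the run):
1. the lever points at the yellow dot and stands still (horizontal distance between lever_index and dot_yellow below 0.007 m and angular speed of polarizer below 0.05 rad/s), for 0.3 s.
2. the green button is pressed down with the lever still on the yellow dot (value of joint lamp_button above 0.0045 m and horizontal distance between lever_index and dot_yellow below 0.007 m), for 0.03 s.
3. the green button is released (value of joint lamp_button below 0.0015 m), for 0.1 s.
At the end, for the whole second after the job is handed in: The lever points within 7 mm of the centre of the yellow dot (that is, at the dot) and is still, the button has been pressed more than 4.5 mm after the lever was set and is up again, the circuit board lies within 15 mm and every other loose thing within 20 mm of where it was (all of step 1 and value of joint lamp_button below 0.0015 m and distance of board from where it was at the start of the episode below 0.015 m and distance of each of tin, flux, spool, driver, pliers from where it was at the start of the episode below 0.02 m); the robot touches nothing.
It fails at once if the button is pressed while the lever is off the yellow dot (value of joint lamp_button above 0.003 m and horizontal distance between lever_index and dot_yellow above 0.007 m).
It fails at once if the lever or ring is pushed harder than 20 N (contact force between the fingers and polarizer above 20 N).
It fails at once if the circuit board is lifted, carried or pushed more than 15 mm (distance of board from where it was at the start of the episode above 0.015 m).
It fails at once if another loose thing on the bench is lifted, carried or pushed more than 20 mm (distance of any of tin, flux, spool, driver, pliers from where it was at the start of the episode above 0.02 m).
It also fails if it takes over 48 s, if anything falls off the work surface, if the arm or the gripper's body presses on something with over 40 N, if the wrist force passes 120 N, or if a joint passes its speed limit or range.

## Robot

A 6-joint arm with a two-finger parallel gripper is mounted at the origin on the work surface. World frame = base frame: x ahead of the robot, y to its left, z up, the work surface at z = 0. Lengths are in m, angles in degrees, forces in N, time in s.
With the tool pointing down it reaches from about 0.375 to 0.75 m from the base axis. Payload 9 kg.
Tool frame: the origin (TCP) lies where the fingers leave the gripper's body, on its centre line; the fingertips stand 73 mm ahead of it and the grasp point (between the pads) lies 54 mm ahead of it (robot.tip_reach is the distance from the TCP to the fingertips, in m); z points along the fingers, y is the line along which they close (so a half turn about z gives the same grasp; the last joint's range is limited). The gripper opens to 85 mm and grips with 20 to 120 N. Pads are 22 mm wide; open, the fingers measure 114 mm over their backs; the gripper's body (76 mm by 85 mm) begins 54 mm behind the grasp point. The pads swing forward as they close: fully open they stand 13 mm farther back than shut.
Start: joints at [57.37, 5.964, 5.575, 89.605, 0, 77.527], TCP at [0.207, 0.563, 0.304] pointing down, gripper open.
Joint ranges: [-171.21, 171.21], [-48.23, 106.86], [-62.78, 66.21], [-105.2, 120.99], [-86.42, 89.51], [-180, 180]. Speed limits (degrees/s): [127.2, 127.2, 147.25, 180, 180, 180].

## Interface

Orientations are given as [roll, pitch, yaw] about the fixed x, y, z axes, in that order (R = Rz(yaw) Ry(pitch) Rx(roll)).
In Python, from plant import robot gives the robot as it stands. Calls block until the motion is done:
- robot.move_pose(position, orientation): joint-space move of the TCP to a pose.
- robot.line_to(position, vel=0.15, rotation=None, guard=None): straight line of the TCP; rotation=None keeps the orientation; vel is the mean speed in m/s. With guard (N) it stops when the force on the tool has changed by that much, and returns True; else False.
- robot.goto_joints(angles): joint-space move.
- robot.set_gripper(opening): finger opening in m; the grip force is fixed at half the most; returns when the fingers have stopped.
- robot.pause(seconds).
- robot.ik(position, orientation): joint angles nearest the present ones, or None.
- robot.observe(): the state.
- robot.grab_frame(name): name is "scene" or "top"; returns the picture (420x560x3 uint8, blue, green, red); there is no depth.
- robot.get_calibration(name): a dict with "vertical_fov" (degrees; the focal length in pixels is half the picture's height over the tangent of half this angle, whatever the lens; pixels are square), "cx", "cy" (the principal point, pixels), "rvec" (rotation vector, rad) and "tvec" (3), from world to camera coordinates, as OpenCV has them. Camera axes: x right, y down, z forward; pixel columns grow to the right and rows downward; lengths in m; the calibration is good to about 2 mm. A picture is of the moment at which its call begins. get_calibration takes no time and is no camera call.
A pose or a line that the arm cannot do raises robot.IKError and nothing moves.
- robot.job_done(): hands the job in; it is judged then, once.
The state is a dict: "time": time; "q": joint angles; "qvel": joint speeds; "joint_torque": joint torques, N m; "tool_pos": TCP position; "tcp_rot": TCP orientation; "ft_force": force on the tool from outside, world axes, zero at the start; "torque": the same for the moment, N m; "gripper_width": finger opening in m; "gripper_force": force on a finger pad.
Only numpy, scipy, OpenCV 4.12 (cv2) and the standard library are available. Lean on these libraries where they do the work, as an engineer would, in place of code of your own. Each camera call takes 0.05 s, during which the arm holds its last target. There are 200 camera calls.

## Working session

There is one attempt and no reset: what is moved stays moved. The work goes in short steps, each a Python script; the robot and the scene stay as the last script left them, time stands still between calls to the robot, and variables do not carry over. Pictures are saved under pics/ and viewed, at most 10 in all, crops included, and the job is handed in when it is done.

```bash
mkdir -p pics; python3 - <<'E'
from plant import robot
import cv2
for n in("scene","top"):
    im=robot.grab_frame(n);cv2.imwrite(f"pics/{n}0.png",im);print(robot.get_calibration(n))
print(robot.observe()["time"])
E
```

```text
{'vertical_fov': 48.455294086016075, 'cx': 280.53749029939667, 'cy': 213.78229617027858, 'rvec': array([ 2.10208283,  0.83295967, -0.41671374]), 'tvec': array([-0.41949109, -0.12770217,  1.47206758])}
{'vertical_fov': 42.7914603250474, 'cx': 280.5916077484504, 'cy': 208.43226940960818, 'rvec': array([ 2.17879125, -2.12861803,  0.17933863]), 'tvec': array([0.04014553, 0.56486238, 1.19348615])}
0.1
```

View pics/scene0.png

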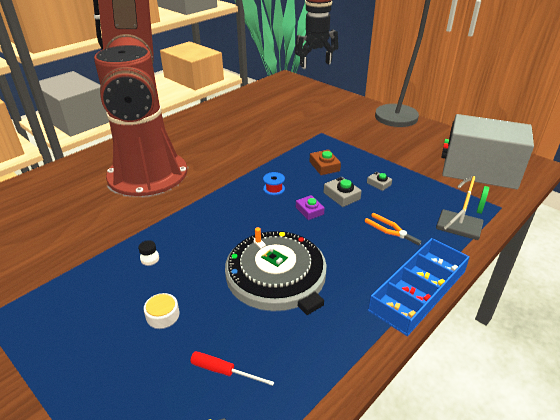

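View pics/top0.png

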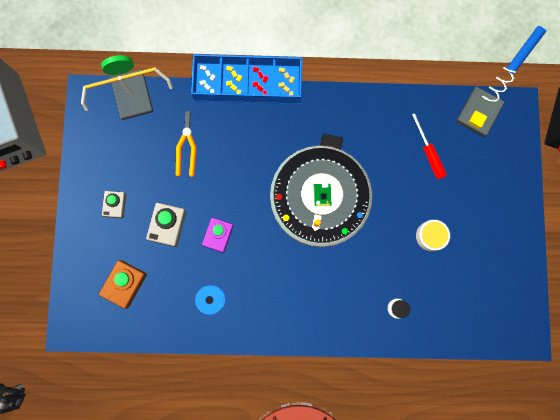

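The top view shows the light at about (321,195), with the pin at (318,222), the yellow dot at (286,218), and red, green and blue dots at (279,197), (345,231) and (360,215). There are four box candidates: large grey (165,223), small grey (113,204), brown (122,284) and purple (217,234). The larger grey one at (165,223) fits the description. Next I'll confirm it in a crop and measure.

```bash
cat >h.py <<'E'
import numpy as np,cv2
from plant import robot
def cam(n):
    c=robot.get_calibration(n);f=210/np.tan(np.radians(c["vertical_fov"]/2))
    K=np.array([[f,0,c["cx"]],[0,f,c["cy"]],[0,0,1]]);return K,cv2.Rodrigues(c["rvec"])[0],c["tvec"]
def ray(n,uv,z):
    K,R,t=cam(n);d=R.T@np.linalg.solve(K,[*uv,1]);o=-R.T@t
    return o+d*(z-o[2])/d[2]
def proj(n,p):
    K,R,t=cam(n);q=K@(R@np.asarray(p)+t);return q[:2]/q[2]
def blobs(im,lo,hi,box,amin=8):
    x0,y0,x1,y1=box
    m=cv2.inRange(cv2.cvtColor(im[y0:y1,x0:x1],cv2.COLOR_BGR2HSV),lo,hi)
    _,_,s,c=cv2.connectedComponentsWithStats(m)
    return [(int(s[i,4]),np.round(c[i]+[x0,y0],1)) for i in range(1,len(s)) if s[i,4]>=amin]
E
python3 - <<'E'
from h import *
T=cv2.imread("pics/top0.png");S=cv2.imread("pics/scene0.png")
a=cv2.resize(T[140:320,80:250],None,fx=2.3,fy=2.3,interpolation=2);b=cv2.resize(T[140:250,262:380],None,fx=3.3,fy=3.3,interpolation=2)
c=np.zeros((420,800,3),np.uint8);c[:a.shape[0],:391]=a[:420,:391];c[:b.shape[0],400:400+b.shape[1]]=b[:,:400];cv2.imwrite("pics/crop.png",c)
bx=(265,140,378,250);bs=(220,215,335,310)
C={"yellow":((24,120,120),(34,255,255)),"orange":((8,120,120),(20,255,255)),"green":((50,120,100),(75,255,255)),"blue":((100,150,150),(112,255,255)),"red":((0,150,120),(6,255,255))}
for k,(l,h) in C.items():
    for A,w in blobs(T,l,h,bx,5): print("top",k,A,w,ray("top",w,.038).round(4))
    for A,w in blobs(S,l,h,bs,5): print("scene",k,A,w,ray("scene",w,.038).round(4))
# base outline / window: non-blue bench pixels
hsv=cv2.cvtColor(T,cv2.COLOR_BGR2HSV);m=cv2.inRange(hsv,(0,0,0),(180,110,255))[bx[1]:bx[3],bx[0]:bx[2]]
cs=max(cv2.findContours(m,0,1)[0],key=cv2.contourArea);e=cv2.minEnclosingCircle(cs);print("disc",e)
w=cv2.inRange(hsv,(0,0,235),(180,30,255))[bx[1]:bx[3],bx[0]:bx[2]]
ww=max(cv2.findContours(w,0,1)[0],key=cv2.contourArea);e=cv2.minEnclosingCircle(ww);p=np.array(e[0])+bx[:2];print("window",p,e[1],ray("top",p,.047))
r=ray("top",p+[e[1],0],.047)-ray("top",p,.047);print("window r",r)
for A,w in blobs(T,(45,120,80),(80,255,255),(145,195,190,245)): print("btn top",A,w,ray("top",w,.06))
for A,w in blobs(S,(45,120,80),(80,255,255),(325,172,365,206)): print("btn scene",A,w,ray("scene",w,.06))
E
```

```text
top yellow 15 [322.8 204.4] [ 0.5761 -0.0443  0.038 ]
top yellow 34 [285.4 217.4] [0.5436 0.0417 0.038 ]
top yellow 22 [317.3 221.5] [ 0.5359 -0.032   0.038 ]
scene yellow 23 [281.7 233.6] [0.5428 0.041  0.038 ]
top orange 14 [316.  224.5] [ 0.5289 -0.0291  0.038 ]
scene orange 71 [257.6 235.6] [ 0.504  -0.0058  0.038 ]
top green 258 [321.9 193.4] [ 0.6019 -0.0419  0.038 ]
top green 34 [344.3 230.6] [ 0.5163 -0.0945  0.038 ]
scene green 131 [274.4 256.9] [ 0.589  -0.0333  0.038 ]
scene green 26 [234.  255.8] [ 0.516  -0.0962  0.038 ]
top blue 6 [266.2 147. ] [0.7092 0.0902 0.038 ]
top blue 1292 [278.8 220.6] [0.5358 0.0567 0.038 ]
top blue 16 [282.6 157.4] [0.6852 0.0512 0.038 ]
top blue 30 [359.4 214.6] [ 0.5543 -0.1293  0.038 ]
top blue 5 [354.6 242.8] [ 0.4888 -0.1183  0.038 ]
top blue 6 [349.5 246.7] [ 0.4795 -0.1066  0.038 ]
scene blue 19 [234.1 270.6] [ 0.5533 -0.1296  0.038 ]
top red 31 [278.4 196.5] [0.592  0.0589 0.038 ]
scene red 20 [300.8 239. ] [0.5918 0.0582 0.038 ]
disc ((56.02255630493164, 51.421051025390625), 55.16551208496094)
window [321.58482742 193.45595551] 20.741540908813477 [ 0.60014517 -0.04034996  0.047     ]
window r [ 0.00121981 -0.04793359  0.        ]
btn top 166 [164.6 217.5] [0.53384512 0.31435675 0.06      ]
btn scene 88 [345.5 183.5] [0.54214649 0.30376897 0.06      ]
```

View pics/crop.png

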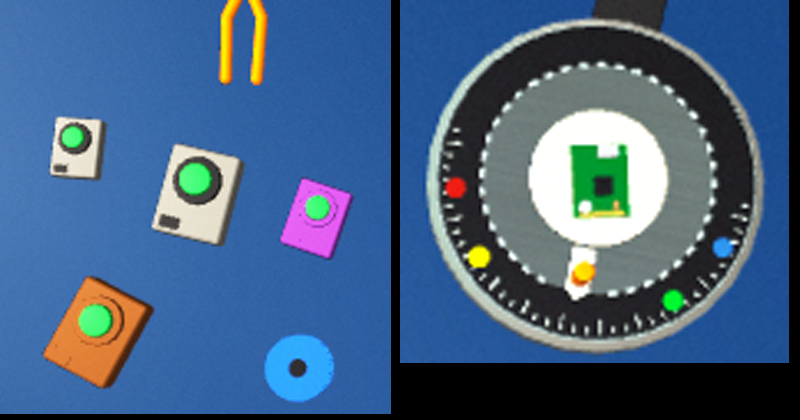

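The crop confirms it. The larger grey box, with its button at (164.6,217.5), is clearly bigger than the small grey one, and the other two are brown and purple. The four dots lie 99–100 mm from the window centre, so the axis holds up. Next come the pin, the button height and reachability.

```bash
python3 - <<'E'
from h import *
from scipy.optimize import least_squares as LS
T=cv2.imread("pics/top0.png");S=cv2.imread("pics/scene0.png")
D=np.array([[.5436,.0417],[.5428,.041],[.5163,-.0945],[.516,-.0962],[.5543,-.1293],[.5533,-.1296],[.592,.0589],[.5918,.0582]])
s=LS(lambda c:np.hypot(*(D-c).T)-.1,[.6,-.04]);print("axis",s.x,s.fun.round(4))
ax=s.x;ydir=D[:2].mean(0)-ax;print("yellow ang",np.degrees(np.arctan2(*ydir[::-1])))
def tri(a,b):
    P=[np.c_[R,t] for K,R,t in (cam("top"),cam("scene"))];P=[cam(n)[0]@p for n,p in zip(("top","scene"),P)]
    X=cv2.triangulatePoints(P[0],P[1],np.float64(a),np.float64(b));return (X[:3]/X[3]).ravel()
l,h=(8,120,120),(34,255,255)
t=blobs(T,l,h,(308,212,328,232));c=blobs(S,l,h,(250,225,268,248));print(t,c)
for n,(A,w) in (("top",t[0]),("scene",c[0])):
    p=ray(n,w,.070);v=p[:2]-ax;print(n,"pin mid",p,np.hypot(*v),np.degrees(np.arctan2(v[1],v[0])))
w=blobs(T,(22,120,200),h,(308,212,328,232),3);print("pin-top",w,[ray("top",q[1],.088).round(4) for q in w])
print("btn",tri((164.6,217.5),(345.5,183.5)))
b=T[195:245,145:190];print("btn top face rays",[ray("top",(164.6,217.5),z).round(4) for z in (.05,.055)])
for yaw in(-8,172): print(yaw,robot.ik([.53,-.03,.2],[180,0,yaw]))
for yaw in(-55,125): print(yaw,robot.ik([.56,.02,.135],[180,0,yaw]))
E
```

```text
axis [ 0.60010943 -0.04096284] [ 0.0001  0.     -0.0006  0.0006 -0.0005  0.0002  0.0002 -0.0005]
yellow ang 124.65919469367552
[(41, array([317. , 222.6]))] [(85, array([257.5, 234.4]))]
top pin mid [ 0.52939683 -0.0285694   0.07      ] 0.07179045117998324 170.05902474092989
scene pin mid [ 0.52838552 -0.02849147  0.07      ] 0.0728001008397264 170.1360183715762
pin-top [(24, array([317.1, 221.7]))] [array([ 0.5292, -0.0272,  0.088 ])]
btn [0.5346581  0.31588282 0.0507259 ]
btn top face rays [array([0.5351, 0.3163, 0.05  ]), array([0.5345, 0.3154, 0.055 ])]
-8 [-17.37056916  -5.79733789 -16.99579525  78.80154264   0.
 170.62943084]
172 [-17.37056916  -5.79733789 -16.99579525  78.80154264   0.
  -9.37056916]
-55 [ -11.32709974    1.37183827  -16.848615     71.77954674    0.
 -136.32709974]
125 [-11.32709974   1.37183827 -16.848615    71.77954674   0.
  43.67290026]
```

Both views agree on the pin: 72 mm from the axis at 170.1°. Yellow is at 124.7° and the button top is about 51 mm high. I'll straddle the pin with the open fingers and push it along the arc.

```bash
cat >>h.py <<'E'
AX=np.array([.6001,-.0410]);YA=124.66
def arc(a,z): return [*(AX+.072*np.array([np.cos(np.radians(a)),np.sin(np.radians(a))])),z]
def st(*k):
    o=robot.observe();print(round(o["time"],2),o["tool_pos"].round(4) if hasattr(o["tool_pos"],"round") else o["tool_pos"],np.round(o["ft_force"],1),o["gripper_width"],*k)
    return o
E
python3 - <<'E'
from h import *
robot.move_pose(arc(170.1,.25),[180,0,170.1]);st()
robot.set_gripper(.046);st()
print(robot.line_to(arc(170.1,.136),vel=.08,guard=5))
robot.set_gripper(.026);o=st()
lag=np.degrees(np.arctan((o["gripper_width"]/2-.007)/.072))
for a in np.linspace(170.1,YA-lag+6,5)[1:]:
    robot.line_to(arc(a,.136),vel=.025,rotation=[180,0,a]);st(a,a+lag)
cv2.imwrite("pics/top1.png",robot.grab_frame("top"));cv2.imwrite("pics/scene1.png",robot.grab_frame("scene"))
S=cv2.imread("pics/scene1.png")
cv2.imwrite("pics/c1.png",cv2.resize(np.hstack([S[190:310,215:345],cv2.imread("pics/top1.png")[140:260,255:385]]),None,fx=3,fy=3,interpolation=2))
E
```

```text
2.5 [ 0.5293 -0.028   0.2501] [ 0.2 -0.5 -0.6] 0.08557581126624116
2.98 [ 0.5292 -0.0286  0.25  ] [-0.6  0.1  0.3] 0.045957657144737665
False
4.88 [ 0.5292 -0.0287  0.1361] [0.1 0.2 0.3] 0.025843809217729018
5.58 [ 0.5329 -0.0154  0.1361] [ 0.7 -1.8  0.1] 0.02595389872162526 159.06452039205084 163.76643882384744
6.28 [ 0.5389 -0.0028  0.136 ] [-0.2 -0.9 -0. ] 0.02582059664502693 148.0290407841017 152.7309592158983
6.98 [0.5474 0.0081 0.136 ] [-0.3 -1.6 -0.2] 0.025957851663350243 136.99356117615255 141.69547960794915
7.68 [0.5578 0.0173 0.136 ] [ 0.2 -0.  -0. ] 0.026022136544680375 125.95808156820341 130.66
```

View pics/c1.png

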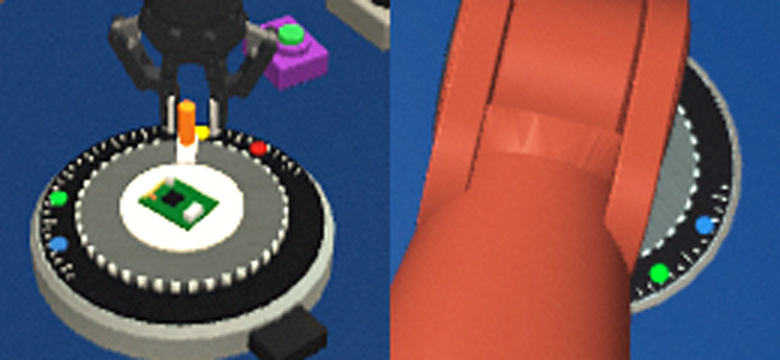

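The scene view shows the lever following between the fingers, now just short of the yellow dot. The pin is at about (277,230) in full-frame pixels. I'll push the last 6°, back off, lift and measure again.

```bash
python3 - <<'E'
from h import *
def pin(n,im,box):
    for A,w in blobs(im,(8,120,120),(20,255,255),box):
        v=ray(n,w,.070)[:2]-AX;print(n,A,w,"r",np.hypot(*v).round(4),"ang",np.degrees(np.arctan2(v[1],v[0])).round(2))
bs=(262,215,300,245)
pin("scene",cv2.imread("pics/scene1.png"),bs)
lag=np.degrees(np.arctan((robot.observe()["gripper_width"]/2-.007)/.072))
a=YA-lag
robot.line_to(arc(a,.136),vel=.015,rotation=[180,0,a]);st()
robot.line_to(arc(a+3.5,.136),vel=.02,rotation=[180,0,a+3.5]);st()   # centre on pin, clear of it
S=robot.grab_frame("scene");pin("scene",S,bs)
robot.line_to(arc(a+3.5,.22),vel=.12)
robot.set_gripper(0)
robot.move_pose([.535,.316,.2],[180,0,125]);st()
T=robot.grab_frame("top");S=robot.grab_frame("scene")
pin("scene",S,bs);pin("top",T,(285,195,320,225))
cv2.imwrite("pics/top2.png",T);cv2.imwrite("pics/c2.png",cv2.resize(np.hstack([S[190:310,215:345],T[140:260,255:385]]),None,fx=3,fy=3,interpolation=2))
E
```

```text
scene 72 [276.5 231.5] r 0.069 ang 131.58
8.46 [0.5644 0.0215 0.136 ] [-1.  -1.7  0.6] 0.026118425001305453
8.82 [0.5608 0.0194 0.1361] [ 0.9 -0.1 -0.4] 0.026482692966722184
scene 62 [279.8 232.3] r 0.0667 ang 124.59
11.23 [0.5355 0.315  0.2001] [ 0.2 -1.   0. ] 9.451533986464467e-05
scene 62 [279.8 232.3] r 0.0667 ang 124.59
top 11 [295.8 211.2] r 0.076 ang 127.29
```

View pics/c2.png

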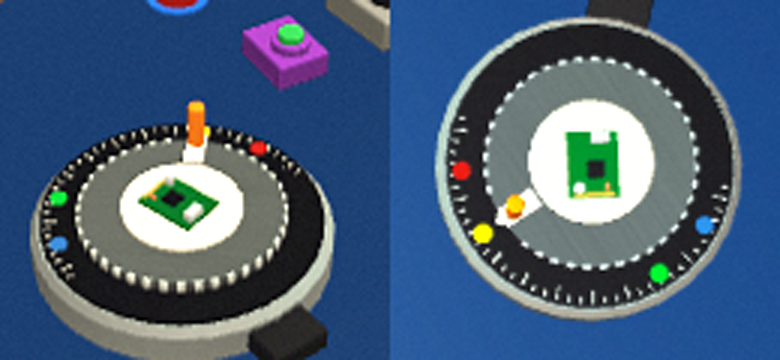

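The top view shows the white pointer aimed at the yellow dot, with the pin at about (297,209). The 11 px mask only caught the pin's shaded side. I'll recheck with the mask I used at the start, and press only if it agrees.

```bash
python3 - <<'E'
from h import *
T=cv2.imread("pics/top2.png")
b=max(blobs(T,(8,120,120),(34,255,255),(291,198,312,216)),key=lambda b:b[0]);v=ray("top",b[1],.070)[:2]-AX
ang=np.degrees(np.arctan2(v[1],v[0]));print(b,np.hypot(*v),ang)
if abs(ang-YA)<2:
    B=[.535,.316]
    robot.line_to([*B,.073+.060],vel=.1);st()
    hit=robot.line_to([*B,.073+.038],vel=.02,guard=12);st(hit)
    robot.pause(.15);st()
    robot.line_to([*B,.2],vel=.08);st()
E
```

```text
(40, array([296.2, 208.6])) 0.07190625149439506 123.91361994602468
12.15 [0.5354 0.3161 0.1337] [-0.4 -0.1  0.3] -0.00012425133941606082
12.81 [0.5353 0.3161 0.1227] [-0.8 -0.5  6.7] -0.0003375012373053511 True
12.96 [0.5353 0.3161 0.1226] [-2.5 -0.7  8.1] 0.0002528151768348292
14.08 [0.5347 0.3159 0.1993] [-0.3 -0.  -0.4] 0.00046498383053122553
```

The lever is at 123.9–124.6° against 124.7°, which is under 1.5 mm off. The press held 8 N, above the 5 N needed, so the button probably bottomed. I'll press once more, harder, logging the depth, to make sure.

```bash
python3 - <<'E'
from h import *
B=[.535,.316]
robot.line_to([*B,.073+.058],vel=.1)
for g in (3,20):
    hit=robot.line_to([*B,.073+.038],vel=.015,guard=g);st(hit)
robot.pause(.2);st()
robot.line_to([*B,.22],vel=.08);st()
T=robot.grab_frame("top");cv2.imwrite("pics/top3.png",T)
robot.move_pose([.35,.45,.3],[180,0,125]);st()
T=robot.grab_frame("top");cv2.imwrite("pics/top3.png",T)
E
```

```text
15.56 [0.5352 0.3161 0.1246] [0.9 0.5 3.9] 0.0001675269533486685 True
15.99 [0.5353 0.3161 0.1226] [-2.  -0.   7.3] 5.554471044172392e-05 True
16.19 [0.5353 0.3161 0.1226] [-2.4 -1.2  7.4] -0.00023754422444802076
17.56 [0.5347 0.3159 0.2193] [ 0.3  0.4 -0.2] 0.0001829085735192609
18.57 [0.3507 0.4495 0.2992] [-0.2  0.4 -0.1] -0.00016433588998744408
```

View pics/top3.png

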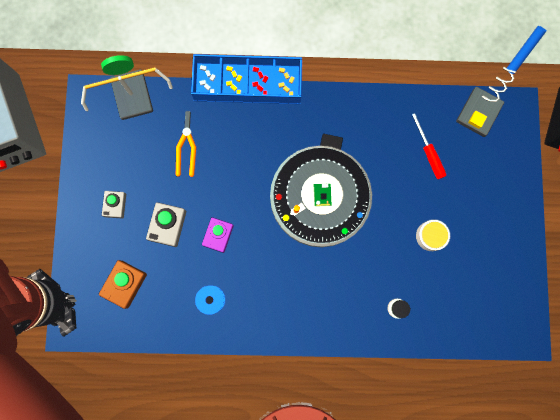

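Both presses stopped hard at the same depth (TCP z = 0.1226), so the button went fully down. The top view shows the lever on the yellow dot, everything else in place and the arm clear.

```bash
python3 -c "
from plant import robot
print(robot.job_done())"
```

```text
the job is handed in; nothing more can be done
None
```

The lever points at the yellow dot, measured less than 1.5 mm off. The green button was then pressed down to its stop twice and released, nothing else on the bench was disturbed, and the job is handed in; the hand-in call gave no verdict.

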